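Hang the dip basket, lift the oiled bushing with tongs

ROBOT

A 6-joint arm with a two-finger parallel gripper is mounted at the origin on the work surface. World frame = base frame: x ahead of the robot, y to its left, z up, the work surface at z = 0. Lengths are in m, angles in rad, forces in N, time in s.
With the tool pointing down it reaches from about 0.35 to 0.925 m from the base axis. Payload 6.4 kg.
Tool frame: the origin (TCP) lies where the fingers leave the gripper's body, on its centre line; the fingertips stand 97 mm ahead of it and the grasp point (between the pads) lies 78 mm ahead of it; z points along the fingers, y is the line along which they close (so a half turn about z gives the same grasp; the last joint's range is limited). The gripper opens to 94 mm and grips with 3 to 60 N. Pads are 16 mm wide; open, the fingers measure 119 mm over their backs; the gripper's body (75 mm by 177 mm) begins 78 mm behind the grasp point.
Start: joints at [1.041, 0.245, 1.558, -0, 1.339, -0.174], TCP at [0.226, 0.609, 0.303] pointing down, gripper open.
Joint ranges: [-3.13, 3.13], [-1.02, 2.26], [0.13, 2.54], [-0.95, 4.09], [0.21, 2.88], [-2.74, 2.74]. Speed limits (rad/s): [2.57, 2.57, 3.14, 3.14, 3.14, 3.14].

INTERFACE

Orientations are given as a 3x3 rotation matrix whose columns are the frame's x, y, z axes.
In Python, from workcell import * gives the robot as it stands. The module is installed in compiled form; this text tells all that it offers.
- The arm moves only by the tool step_arm, never from a script. Its argument "series" is a list of rows, each an object with "turn": the turn, a rotation vector about the tool's x, y, z normalised to -1 to 1, where 1 is 90 degrees, a list of three; "slide": the shift along the tool's x, y, z normalised to -1 to 1, where 1 is 20 cm, a list of three; "jaw": the gripper's target within -1 to 1 (shut at 1, half-way at 0, fully open at -1). A call has 1 to 12 rows; each row is the pose to reach, as a shift and turn from the pose commanded when the call began, along the tool's axes at that moment; what a row does not reach only later rows make up. A row lasts 1/10 s, in which the tool goes at most 50 mm and 8.59 degrees, less where a joint would pass 70% of its speed; a pose out of reach is approached as far as the arm can. A call with a number of a shift or a turn outside -1 to 1 is refused whole. A call with a gripper value outside its range is refused whole. The fingers move at their own pace and stop on an object; the grip force is fixed at half the most. Time passes only in rows, so rows that repeat a pose let the fingers close. It gives the time, the measured TCP pose, the force, the opening and the grip force at its end, in the units of the state.
- state(): the state, without advancing time (a new reading comes with each control period).
- grab_frame(name): name is "scene" or "top" or "wrist"; returns a dict with "pixels" (480x640x3 uint8, red, green, blue), "fx", "fy", "cx", "cy" (pixels), "dist" ([k1, k2, p1, p2, k3] as OpenCV has them; the pictures are not rectified), "pose" (4x4, takes a point from camera to world coordinates); the wrist camera has in their place "T_tool_cam" (4x4, takes a point from camera to tool coordinates, whose origin is the TCP and whose axes are the flange's). Camera axes: x right, y down, z forward; pixel columns grow to the right and rows downward; lengths in m; the calibration is good to about 2 mm. A picture is of the moment at which its call begins: read the wrist's pose just before it. There is no depth.
- close_job(): hands the job in; it is judged then, once.
The state is a dict: "t": time; "joint_pos": joint angles; "qvel": joint speeds; "effort": joint torques, N m; "position": TCP position; "tcp_rot": TCP orientation; "contact_force": force on the tool from outside, world axes, zero at the start; "ft_torque": the same for the moment, N m; "finger_gap": finger opening in m; "gripper_force": force on a finger pad.
Only numpy, scipy, OpenCV 4.12 (cv2) and the standard library are available. Lean on these libraries where they do the work, as an engineer would, in place of code of your own. Each camera call takes 0.05 s, during which the arm holds its last target. There are 200 camera calls.

TASK

Finish the oiling job: hang the empty wire dip basket by its handle on the hook of the stand and let go of it, then pick up the spring tongs and close them on the taller of the two freshly oiled steel bushings on the mat, never touching that bushing with the gripper's own fingers. Finish while holding it: the bushing is to be held still in the tongs about 15 cm above the shelf, with the basket still on its hook and everything else left where it stands.

Things in the scene. Friction and masses are not known exactly. Their poses are not given: they have to be found in the camera images.
- basket_handle (a point): Centre of the straight top bar of the wire basket's rigid arched handle: a round steel rod 9 mm thick, straight for 46 mm either side of this point along y. 115 mm above the basket's underside, 70 mm above its rim. The hook passes under the bar along x, through a window 65 mm tall. Grip the bar about 30 mm to either side, leaving the middle for the hook.
- basket: Empty wire basket, 76 mm (x) by 120 mm (y) by 45 mm tall without its handle, about 150 g. Origin: centre of its underside, z up. The handle arches over it in the y-z plane, legs at y = +-57 mm.
- hook_seat (a point): Point on top of the hook's level round arm (8 mm thick) where the bar should rest: 204 mm above the shelf, 65 mm from the post's axis. The arm runs along x; its free end lies at -x (towards the robot), 37 mm from here, with an upturned tip reaching 224 mm above the shelf. A bar hung here lies along y, its centre 4.5 mm above this point.
- hook_stand: Fixed steel stand with the hook: base plate 90 x 90 x 12 mm, upright post 14 mm thick, ending 202 mm above the shelf. Origin: centre of the base plate's underside, under the post. The hook's arm points to its -x.
- tongs: Steel spring tongs lying on their side, 190 mm long, about 105 g, balancing about 5 mm behind tongs_grip, arms 24 mm tall. Origin: on the hinge, at the underside; x points to the tips, y is the line along which the arms close, z up. The arms spring open and close symmetrically about x, pushing back with about 8 N at rest and 10 N when closed on a bushing (at the black patches).
- tongs_grip (a point): Point midway between the tongs' arms at the black grip patches (34 mm long, on the outsides), 100 mm from the hinge, half-way up (12 mm above the shelf when lying). Axes as the tongs. Over the patches: 57 mm at rest; 48 mm carries the tongs with the tips still open (about 51 mm); about 36 mm when closed on a bushing, held well with a grip of 25 to 30 N.
- tongs_tip (a point): Midpoint between the two flat tip pads of the tongs (each 30 mm long and 24 mm tall), half-way up, 68 mm beyond tongs_grip along x. Same axes as tongs_grip. The pads are 65 mm apart inside at rest; each moves in by 1.7 times what its grip patch moves.
- tong_left (a joint): Angle by which each arm of the tongs is closed: 0 fully open (rest), about 0.10 when closed on a bushing, 0.2 at most (rad). Both arms move alike.
- tall_bushing_center (a point): Centre of the taller steel bushing: an upright plain cylinder 30 mm in diameter and 36 mm tall, about 80 g, standing on the mat. z is its axis. This is the one to lift.
- short_bushing_center (a point): Centre of the shorter steel bushing: 30 mm in diameter, 16 mm tall, standing on the same mat about 100 mm from the taller one. To be left alone.
- mat: Fixed black rubber mat 100 x 190 x 6 mm on the shelf, with its two bushings placed along its long side (y). Origin: centre of its underside; z up.
- bell: Bystander: red bike bell, dome 56 mm across, 41 mm tall. Origin: centre of its underside.
- puck: Bystander: stainless charging puck, 60 mm across, 9 mm tall. Origin: centre of its underside.
- key_cup: Bystander: white porcelain cup, 76 mm across, 75 mm tall. Origin: centre of its underside.
Things that resemble listed ones, but are neither listed nor needed, are in the scene too. Leave any purple or red look-alike of the basket alone.

How it is judged:
On the way, in this order (a step that is already met when the one before it is completed fails the run):
1. the basket hangs by its handle on the hook, let go of (contact force between basket and hook_stand above 0.4 N and distance between basket_handle and hook_seat below 0.04 m and height (world z) of basket_handle above 0.19 m and contact force between basket and the arm below 0.1 N and contact force between basket and the fingers below 0.1 N), for 0.2 s.
2. the taller bushing is lifted in the tongs (contact force between tongs and tall_bushing above 0.8 N and contact force between tongs and the fingers above 1 N and height (world z) of tall_bushing_center above 0.1 m and height (world z) of tongs_grip above 0.08 m and distance between tall_bushing_center and tongs_tip below 0.035 m and contact force between the fingers and tall_bushing below 0.1 N), for 0.2 s.
At the end, for the whole second after the job is handed in: Basket hangs by its handle on the hook (bar within 40 mm of the seat), let go of; gripper holds the tongs, whose tips (within 35 mm) hold the taller bushing still, centre over 100 mm above the shelf, no finger touching it; no bystander shifted over 30 mm (all of step 1 and all of step 2 and linear speed of tall_bushing below 0.05 m/s); the arm keeps its last pose, push and grip.
It fails at once if the shorter bushing or a bystander (bell, puck, key cup) is shifted by more than 30 mm (distance of any of short_bushing_center, bell, puck, key_cup from where it was at the start of the episode above 0.03 m).
It fails at once if the gripper's fingers touch the taller bushing (contact force between the fingers and tall_bushing above 0.5 N).
It also fails if it takes over 67 s, if anything falls off the work surface, if the arm or the gripper's body presses on something with over 40 N, if the wrist force passes 120 N, or if a joint passes its speed limit or range.

## Working session

There is one attempt and no reset: what is moved stays moved. The work goes in short steps, Python scripts to look and compute and a tool call to move; the robot and the scene stay as the last step left them, time stands still between calls to the robot, and variables do not carry over. Pictures are saved under pics/ and viewed, at most 10 in all, crops included, and the job is handed in when it is done.

Besides the shell and the picture viewer there is one more tool, called after "Emit:" as name(argument=value, ...), one argument or row to a line, values as JSON. step_arm: Moves the arm, as the interface text tells. Scaled input: -1 to 1 covers 20 cm each way for a shift and 90 degrees each way for a turn. Its arguments: {"type":"object","properties":{"series":{"type":"array"}},"required":["series"]}

```bash
mkdir -p pics
cat > h.py <<'E'
from workcell import *
import numpy as np, cv2, pickle
def grab(n):
    s=state(); f=grab_frame(n); f=dict(f)
    if n=="wrist":
        T=np.eye(4); T[:3,:3]=np.array(s["tcp_rot"]); T[:3,3]=s["position"]; f["pose"]=T@np.array(f["T_tool_cam"])
    f["K"]=np.array([[f["fx"],0,f["cx"]],[0,f["fy"],f["cy"]],[0,0,1.]])
    return f
def save(f,p): cv2.imwrite(p,cv2.cvtColor(f["pixels"],cv2.COLOR_RGB2BGR))
def ray(f,uv):
    n=cv2.undistortPoints(np.array([[uv]],float),f["K"],np.array(f["dist"],float))[0,0]
    P=np.array(f["pose"]); d=P[:3,:3]@np.array([n[0],n[1],1]); return P[:3,3],d
def onz(f,uv,z):
    o,d=ray(f,uv); return o+d*(z-o[2])/d[2]
def proj(f,X):
    P=np.linalg.inv(np.array(f["pose"])); r,_=cv2.Rodrigues(P[:3,:3])
    return cv2.projectPoints(np.array(X,float).reshape(-1,1,3),r,P[:3,3],f["K"],np.array(f["dist"],float))[0][:,0]
def tri(f1,u1,f2,u2):
    o1,d1=ray(f1,u1);o2,d2=ray(f2,u2);A=np.c_[d1,-d2];t=np.linalg.lstsq(A,o2-o1,rcond=None)[0]
    a=o1+d1*t[0];b=o2+d2*t[1];return (a+b)/2,np.linalg.norm(a-b)
E
python3 - <<'E'
from h import *
for n in ("scene","top"):
    f=grab(n); save(f,f"pics/{n}0.png"); pickle.dump(f,open(n+"0.pkl","wb")); print(n,np.round(f["pose"],3).tolist(),f["fx"])
print(state())
E
```

```text
scene [[-0.84, 0.28, -0.465, 1.176], [0.542, 0.458, -0.704, 1.106], [0.016, -0.844, -0.537, 0.945], [0.0, 0.0, 0.0, 1.0]] 609.4312845904651
top [[-0.008, -0.988, 0.153, 0.354], [-0.999, 0.003, -0.032, 0.044], [0.031, -0.153, -0.988, 1.107], [0.0, 0.0, 0.0, 1.0]] 466.20357122264494
{'t': 0.1, 'joint_pos': array([ 1.04087403e+00,  2.45735693e-01,  1.55884797e+00, -4.86141556e-06,
        1.33868680e+00, -1.74108562e-01]), 'qvel': array([-9.84864571e-05, -1.07264815e-03, -2.11767342e-03,  1.73149210e-04,
        2.24763516e-03, -2.27902611e-03]), 'effort': array([ 2.35824955e-04, -4.16915524e+01, -3.15525305e+01,  6.86766976e-02,
        3.09524930e-02, -6.88067280e-05]), 'position': array([0.22624573, 0.60897125, 0.3016846 ]), 'tcp_rot': array([[-9.37363603e-01,  3.48351495e-01, -8.43992412e-04],
       [ 3.48352400e-01,  9.37362525e-01, -1.45008051e-03],
       [ 2.85989147e-04, -1.65325947e-03, -9.99998592e-01]]), 'contact_force': array([0.14613246, 0.71107141, 0.04114446]), 'ft_torque': array([-0.00124574,  0.01987179,  0.01207645]), 'gripper_force': 0.0, 'finger_gap': 0.09414059830348125}
```

View pics/scene0.png

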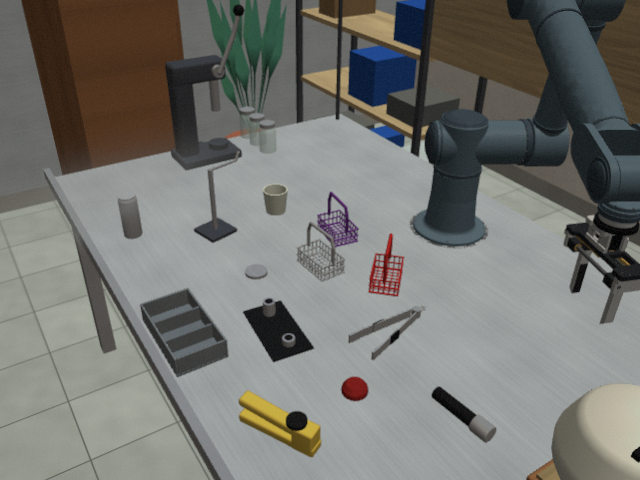

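View pics/top0.png

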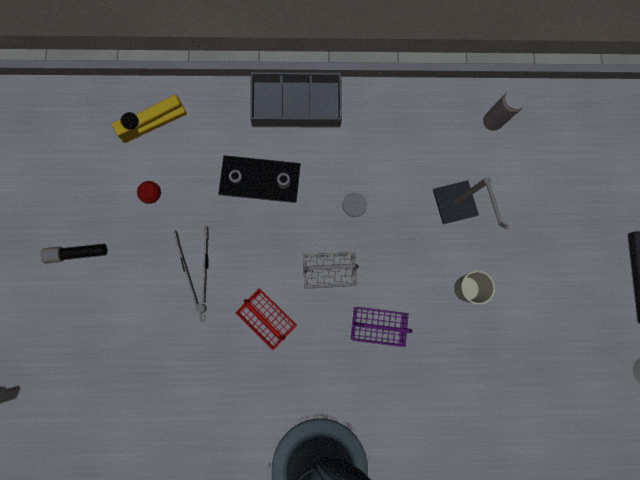

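The scene view shows the grey basket at (320,250), the hook stand at (215,200), the tall bushing at (269,307) and the tongs at (390,330). In the top view they are at (330,270), (470,205), (284,180) and (195,270). Next I'll get enlarged crops of the handle, hook and tongs.

Run:
```python
from h import *
S=pickle.load(open("scene0.pkl","rb"));T=pickle.load(open("top0.pkl","rb"))
def crop(f,u,v,w,h,k): return cv2.resize(cv2.cvtColor(f["pixels"],cv2.COLOR_RGB2BGR)[v:v+h,u:u+w],None,fx=k,fy=k,interpolation=cv2.INTER_CUBIC)
a=np.hstack([crop(S,285,210,80,75,4),crop(T,295,235,80,75,4)])
b=np.hstack([crop(S,185,140,80,75,4),crop(T,430,165,80,75,4)])
cv2.imwrite("pics/c1.png",np.vstack([a,b]))
for n,uv,z in [("basket",(330,270),.03),("stand",(456,203),.006),("tall",(284,179),.042),("short",(235,175),.022),("hinge",(201,308),.012),("tipL",(177,232),.012),("tipR",(207,227),.012),("puck",(355,205),.005),("bell",(149,192),.03),("cup",(475,290),.05)]:
    print(n,np.round(onz(T,uv,z),3))
```

```text
basket [ 0.44  -0.028  0.03 ]
stand [ 0.604 -0.34   0.006]
tall [0.653 0.078 0.042]
short [0.669 0.196 0.022]
hinge [0.355 0.269 0.012]
tipL [0.533 0.331 0.012]
tipR [0.545 0.261 0.012]
puck [ 0.599 -0.093  0.005]
bell [0.625 0.395 0.03 ]
cup [ 0.391 -0.357  0.05 ]
```

View pics/c1.png

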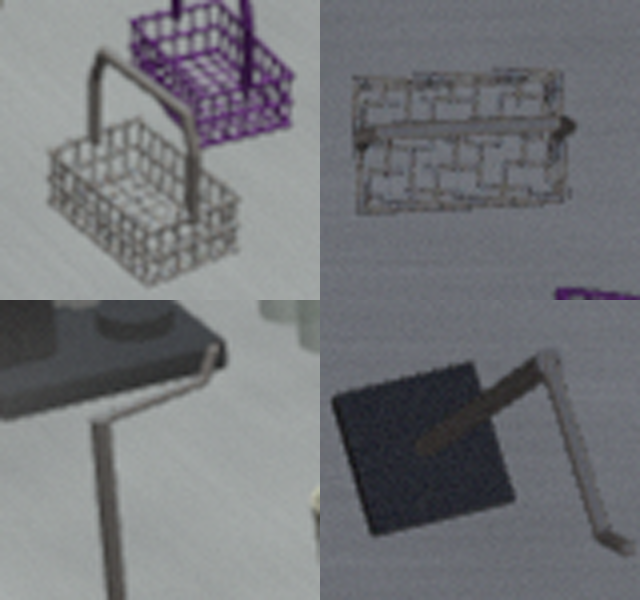

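The handle bar runs from (307,268) to (357,266) in the top view. The hook arm runs from (487,180) to (500,222), with its tip at (507,227).

Run:
```python
from h import *
S=pickle.load(open("scene0.pkl","rb"));T=pickle.load(open("top0.pkl","rb"))
t=lambda x,y,u,v:(u+x/4,v+y/4)
e1=onz(T,t(385-320,131,295,235),.1105);e2=onz(T,t(552-320,126,295,235),.1105)
print("bar",e1,e2,(e1+e2)/2,np.linalg.norm(e1-e2))
print("bar scene ends",onz(S,t(103,52,285,210),.112),onz(S,t(183,110,285,210),.112))
h1=onz(T,t(548-320,360-300,430,165),.2);h2=onz(T,t(600-320,530-300,430,165),.2)
print("hook",h1,h2,np.linalg.norm(h1-h2)); d=(h2-h1)/np.linalg.norm(h2-h1);print(d)
print("hook scene",onz(S,t(103,422-300,185,140),.2),onz(S,t(205,382-300,185,140),.2))
c=[(332,397),(472,362),(516,500),(373,536)]
P=[onz(T,t(x-320,y-300,430,165),.012) for x,y in c]
print("base",np.mean(P,0),P)
s=h1[:2]+.065*d[:2];print("seat",s)
st=state();print(st["position"])
```

```text
bar [0.4383632  0.01714789 0.1105    ] [ 0.44057724 -0.07254657  0.1105    ] [ 0.43947022 -0.02769934  0.1105    ] 0.08972178243205897
bar scene ends [ 0.44213114 -0.0713123   0.112     ] [0.43637026 0.01643423 0.112     ]
hook [ 0.60734913 -0.33886935  0.2       ] [ 0.51955629 -0.35948741  0.2       ] 0.0901814103948407
[-0.97351369 -0.22862871  0.        ]
hook scene [ 0.60686749 -0.32769701  0.2       ] [ 0.51887541 -0.34980897  0.2       ]
base [ 0.60450365 -0.33789822  0.012     ] [array([ 0.63650946, -0.28345897,  0.012     ]), array([ 0.65855927, -0.37101261,  0.012     ]), array([ 0.57244511, -0.39284959,  0.012     ]), array([ 0.55050073, -0.30427171,  0.012     ])]
seat [ 0.54407074 -0.35373022]
[0.22624573 0.60897125 0.3016846 ]
```

```bash
cat >> h.py <<'E'
def go(p,yaw_y=None,ref=None):
    """print slide/turn (tool axes, normalised) from now to TCP p with tool y at world angle yaw_y (deg), tool pointing down"""
    from scipy.spatial.transform import Rotation as R
    s=state(); Rt=np.array(s["tcp_rot"]); sl=Rt.T@(np.array(p)-s["position"])/.2
    out=[np.round(sl,3)]
    if yaw_y is not None:
        a=np.radians(yaw_y); y=np.array([np.cos(a),np.sin(a),0]);z=np.array([0,0,-1.]);G=np.c_[np.cross(y,z),y,z]
        out.append(np.round(R.from_matrix(Rt.T@G).as_rotvec()/(np.pi/2),3))
    print(p,*out,"t",s["t"])
E
python3 -c "
from h import *
go([.37,.35,.34]);go([.4,.03,.34],2.3)"
```

```text
[0.37, 0.35, 0.34] [-1.125 -0.964 -0.19 ] t 0.1
[0.4, 0.03, 0.34] [-1.823 -2.411 -0.188] [-0.001  0.     0.748] t 0.1
```

Emit:
step_arm(
  series=[
    {"turn":[0,0,0],"slide":[-0.95,-1.0,-0.19],"jaw":-1},
    {"turn":[0,0,0],"slide":[-0.95,-1.0,-0.19],"jaw":-1},
    {"turn":[0,0,0],"slide":[-0.95,-1.0,-0.19],"jaw":-1},
    {"turn":[0,0,0],"slide":[-0.95,-1.0,-0.19],"jaw":-1},
    {"turn":[0,0,0],"slide":[-0.95,-1.0,-0.19],"jaw":-1},
    {"turn":[0,0,0],"slide":[-0.95,-1.0,-0.19],"jaw":-1},
    {"turn":[0,0,0],"slide":[-0.95,-1.0,-0.19],"jaw":-1},
  ],
)

```text
t: 0.8
position: [0.336, 0.3534, 0.3411]
tcp_rot: [[-0.936, 0.352, 0.001], [0.353, 0.936, 0.0], [-0.001, 0.001, -1.0]]
contact_force: [-0.8, 1.0, 0.0]
finger_gap: 0.094
gripper_force: 0.0
```

Emit:
step_arm(
  series=[
    {"turn":[0,0,0.748],"slide":[-0.87,-1.0,0],"jaw":-1},
    {"turn":[0,0,0.748],"slide":[-0.87,-1.0,0],"jaw":-1},
    {"turn":[0,0,0.748],"slide":[-0.87,-1.0,0],"jaw":-1},
    {"turn":[0,0,0.748],"slide":[-0.87,-1.0,0],"jaw":-1},
    {"turn":[0,0,0.748],"slide":[-0.87,-1.0,0],"jaw":-1},
    {"turn":[0,0,0.748],"slide":[-0.87,-1.0,0],"jaw":-1},
    {"turn":[0,0,0.748],"slide":[-0.87,-1.0,0],"jaw":-1},
    {"turn":[0,0,0.748],"slide":[-0.87,-1.0,0],"jaw":-1},
    {"turn":[0,0,0.748],"slide":[-0.87,-1.0,0],"jaw":-1},
    {"turn":[0,0,0.748],"slide":[-0.87,-1.0,0],"jaw":-1},
  ],
)

```text
t: 1.8
position: [0.4282, 0.1081, 0.3403]
tcp_rot: [[-0.043, 0.999, -0.001], [0.999, 0.043, 0.0], [0.0, -0.001, -1.0]]
contact_force: [1.2, 0.4, 0.0]
finger_gap: 0.0939
gripper_force: 0.0
```

```bash
python3 -c "
from h import *
f=grab('wrist');save(f,'pics/w1.png');pickle.dump(f,open('w1.pkl','wb'));print(np.round(f['T_tool_cam'],3).tolist(),f['fx'])
o=np.array([-.0247,.9997,0]);c=np.array([.4395,-.0278,.1105]);print(proj(f,[c,c+.046*o,c-.046*o]))
print(state()['position'],state()['tcp_rot'])
go([.438,.002,.25],2.3)"
```

```text
[[0.001, -0.962, -0.271, 0.079], [1.0, 0.0, 0.002, -0.001], [-0.001, -0.271, 0.962, -0.082], [0.0, 0.0, 0.0, 1.0]] 360.5386229746607
[[328.94209606 365.44754663]
 [330.1026969  324.58292421]
 [327.86109371 402.92688984]]
[0.42819646 0.10810232 0.34040771] [[-4.31439219e-02  9.99068730e-01 -5.24930489e-04]
 [ 9.99068854e-01  4.31440018e-02  1.41875946e-04]
 [ 1.64391423e-04 -5.18320618e-04 -9.99999852e-01]]
[0.438, 0.002, 0.25] [-0.532  0.026  0.452] [-0.    -0.     0.002] t 1.85
```

View pics/w1.png

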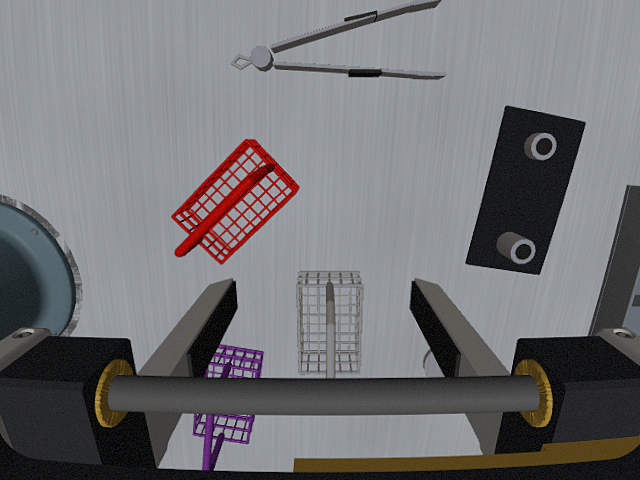

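The wrist view puts the bar at column ~330, as predicted. The tall bushing is at (520,250), the short one at (541,146), and the tongs' patches are at (360,16) and (365,73). I'll grip the bar on its +y side.

Emit:
step_arm(
  series=[
    {"turn":[0,0,0],"slide":[-0.53,0.03,0.1],"jaw":-1},
    {"turn":[0,0,0],"slide":[-0.53,0.03,0.1],"jaw":-1},
    {"turn":[0,0,0],"slide":[-0.53,0.03,0.3],"jaw":-1},
    {"turn":[0,0,0],"slide":[-0.53,0.03,0.45],"jaw":-1},
    {"turn":[0,0,0],"slide":[-0.53,0.03,0.6],"jaw":-1},
    {"turn":[0,0,0],"slide":[-0.53,0.03,0.76],"jaw":-1},
    {"turn":[0,0,0],"slide":[-0.53,0.03,0.76],"jaw":-1},
    {"turn":[0,0,0],"slide":[-0.53,0.03,0.76],"jaw":-1},
  ],
)

```text
t: 2.65
position: [0.4386, 0.0022, 0.189]
tcp_rot: [[-0.041, 0.999, -0.001], [0.999, 0.041, 0.0], [0.0, -0.001, -1.0]]
contact_force: [-0.3, -0.6, 1.5]
finger_gap: 0.0942
gripper_force: 0.0
```

Emit:
step_arm(
  series=[
    {"turn":[0,0,0],"slide":[0,0,0],"jaw":1},
    {"turn":[0,0,0],"slide":[0,0,0],"jaw":1},
    {"turn":[0,0,0],"slide":[0,0,0],"jaw":1},
    {"turn":[0,0,0],"slide":[0,0,0],"jaw":1},
    {"turn":[0,0,0],"slide":[0,0,0],"jaw":1},
    {"turn":[0,0,0],"slide":[0,0,0],"jaw":1},
    {"turn":[0,0,0],"slide":[0,0,0],"jaw":1},
    {"turn":[0,0,0],"slide":[0,0,0],"jaw":1},
    {"turn":[0,0,0],"slide":[0,0,0],"jaw":1},
    {"turn":[0,0,0],"slide":[0,0,0],"jaw":1},
  ],
)

```text
t: 3.65
position: [0.4385, 0.0019, 0.1886]
tcp_rot: [[-0.04, 0.999, -0.0], [0.999, 0.04, 0.0], [0.0, -0.0, -1.0]]
contact_force: [0.1, 0.3, -0.3]
finger_gap: 0.0175
gripper_force: 0.0
```

Emit:
step_arm(
  series=[
    {"turn":[0,0,0],"slide":[0,0,0],"jaw":1},
    {"turn":[0,0,0],"slide":[0,0,0],"jaw":1},
    {"turn":[0,0,0],"slide":[0,0,0],"jaw":1},
    {"turn":[0,0,0],"slide":[0,0,0],"jaw":1},
    {"turn":[0,0,0],"slide":[0,0,-0.1],"jaw":1},
    {"turn":[0,0,0],"slide":[0,0,-0.25],"jaw":1},
    {"turn":[0,0,0],"slide":[0,0,-0.4],"jaw":1},
    {"turn":[0,0,0],"slide":[0,0,-0.55],"jaw":1},
    {"turn":[0,0,0],"slide":[0,0,-0.7],"jaw":1},
    {"turn":[0,0,0],"slide":[0,0,-0.8],"jaw":1},
    {"turn":[0,0,0],"slide":[0,0,-0.8],"jaw":1},
  ],
)

```text
t: 4.75
position: [0.4395, 0.0017, 0.3515]
tcp_rot: [[-0.04, 0.999, 0.006], [0.999, 0.04, -0.001], [-0.002, 0.005, -1.0]]
contact_force: [1.4, 0.5, -1.3]
finger_gap: 0.0078
gripper_force: 30.0
```

```bash
python3 -c "
from h import *
print(state()['position'],state()['gripper_force'],state()['contact_force'])
f=grab('scene');g=grab('wrist');T=grab('top');pickle.dump((f,g,T),open('l.pkl','wb'))
cv2.imwrite('pics/l1.png',cv2.cvtColor(np.hstack([f['pixels'][60:330,150:490],g['pixels'][210:480,160:500]]),cv2.COLOR_RGB2BGR))
u=np.array([.972,.234,0]); yv=np.array([-.234,.972,0]); s=np.array([.542,-.350,0])
for a in (.085,.0):
  p=s-a*u+.0295*yv; p[2]=.245+.078; go(p.round(4),13.6)
"
```

```text
[0.43945773 0.0016813  0.35152955] 29.997678995132446 [ 1.38358394  0.48376679 -1.27878449]
[ 0.4525 -0.3412  0.323 ] [-1.718  0.005  0.118] [-0.002 -0.001 -0.126] t 4.9
[ 0.5351 -0.3213  0.323 ] [-1.635  0.421  0.117] [-0.002 -0.001 -0.126] t 4.9
```

View pics/l1.png

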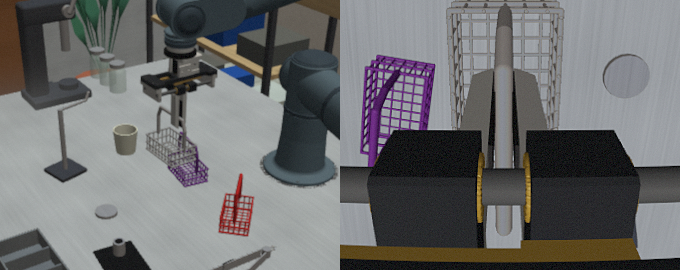

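Emit:
step_arm(
  series=[
    {"turn":[0,0,0],"slide":[-0.15,0,0],"jaw":1},
    {"turn":[0,0,0],"slide":[-0.35,0,0],"jaw":1},
    {"turn":[0,0,0],"slide":[-0.55,0,0],"jaw":1},
    {"turn":[0,0,0],"slide":[-0.75,0,0],"jaw":1},
    {"turn":[0,0,0],"slide":[-0.95,0,0],"jaw":1},
  ],
)

```text
t: 5.4
position: [0.4453, -0.1891, 0.3464]
tcp_rot: [[-0.04, 0.999, -0.003], [0.999, 0.04, 0.002], [0.002, -0.003, -1.0]]
contact_force: [0.1, -0.5, -1.8]
finger_gap: 0.0082
gripper_force: 30.0
```

Emit:
step_arm(
  series=[
    {"turn":[0,0,-0.03],"slide":[-0.2,0,0],"jaw":1},
    {"turn":[0,0,-0.06],"slide":[-0.4,0,0],"jaw":1},
    {"turn":[0,0,-0.1],"slide":[-0.55,0,0],"jaw":1},
    {"turn":[0,0,-0.126],"slide":[-0.68,0,0],"jaw":1},
    {"turn":[0,0,-0.126],"slide":[-0.75,0,0],"jaw":1},
    {"turn":[0,0,-0.126],"slide":[-0.77,0,0],"jaw":1},
    {"turn":[0,0,-0.126],"slide":[-0.77,0,0],"jaw":1},
    {"turn":[0,0,-0.126],"slide":[-0.77,0,0],"jaw":1},
  ],
)

```text
t: 6.2
position: [0.4524, -0.3407, 0.3483]
tcp_rot: [[-0.236, 0.972, -0.0], [0.972, 0.236, 0.001], [0.001, -0.0, -1.0]]
contact_force: [-0.1, -0.1, -1.2]
finger_gap: 0.008
gripper_force: 30.0
```

```bash
python3 -c "
from h import *
f=grab('scene');g=grab('wrist');T=grab('top');pickle.dump((f,g,T),open('l2.pkl','wb'))
a=f['pixels'][130:270,140:330];b=T['pixels'][150:290,400:590];k=lambda i:cv2.resize(i,None,fx=2,fy=2,interpolation=cv2.INTER_CUBIC)
im=np.vstack([np.hstack([k(a),k(b)]),g['pixels'][160:480,:][:, :760//1][:,:640].copy() if 0 else cv2.resize(g['pixels'][170:480],(760,310))])
cv2.imwrite('pics/l2.png',cv2.cvtColor(im,cv2.COLOR_RGB2BGR))
u=np.array([.972,.234,0]); s=np.array([.542,-.350,.2])
print('wrist proj hook pts',proj(g,[s+.065*u,s,s-.037*u]).round(1).tolist())
print(state()['position'])
"
```

```text
wrist proj hook pts [[531.8, 303.0], [443.7, 303.9], [391.8, 304.1]]
[ 0.45245095 -0.34093291  0.34879292]
```

View pics/l2.png

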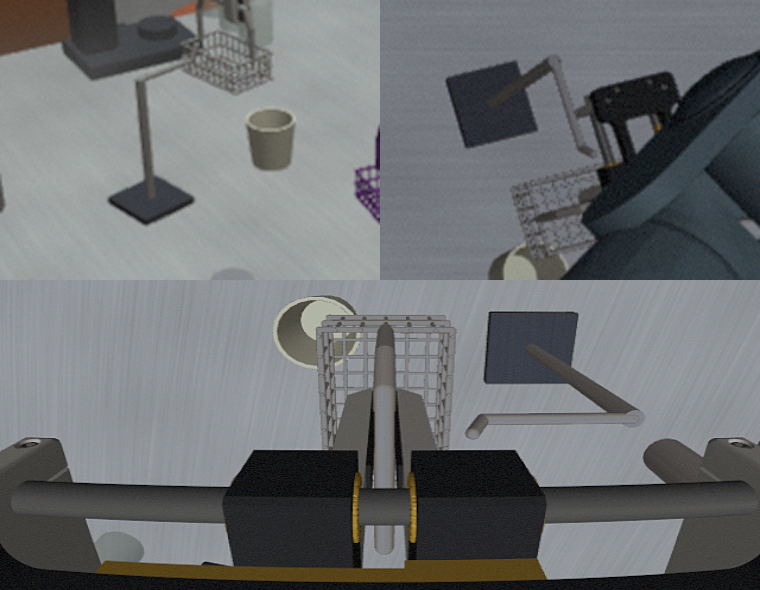

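The hook arm in the wrist view sits about 3 mm further towards −y than predicted: the post top is at (533,308) and the tip at (400,310). I'll correct the seat to (0.5425, −0.3525) and move in along the hook.

Emit:
step_arm(
  series=[
    {"turn":[0,0,0],"slide":[-0.015,0,0.1],"jaw":1},
    {"turn":[0,0,0],"slide":[-0.015,0,0.1],"jaw":1},
    {"turn":[0,0,0],"slide":[-0.015,0.1,0.1],"jaw":1},
    {"turn":[0,0,0],"slide":[-0.015,0.2,0.1],"jaw":1},
    {"turn":[0,0,0],"slide":[-0.015,0.3,0.1],"jaw":1},
    {"turn":[0,0,0],"slide":[-0.015,0.4,0.1],"jaw":1},
    {"turn":[0,0,0],"slide":[-0.015,0.425,0.1],"jaw":1},
    {"turn":[0,0,0],"slide":[-0.015,0.425,0.1],"jaw":1},
    {"turn":[0,0,0],"slide":[-0.015,0.425,0.2],"jaw":1},
    {"turn":[0,0,0],"slide":[-0.015,0.425,0.25],"jaw":1},
    {"turn":[0,0,0],"slide":[-0.015,0.425,0.28],"jaw":1},
  ],
)

```text
t: 7.45
position: [0.5346, -0.3246, 0.2914]
tcp_rot: [[-0.235, 0.972, -0.002], [0.972, 0.235, 0.001], [0.002, -0.001, -1.0]]
contact_force: [0.6, -0.8, -1.6]
finger_gap: 0.0078
gripper_force: 30.0
```

```bash
python3 -c "
from h import *
f=grab('scene');g=grab('wrist');T=grab('top')
a=f['pixels'][120:270,140:330];b=T['pixels'][140:290,400:590];k=lambda i:cv2.resize(i,None,fx=2,fy=2,interpolation=cv2.INTER_CUBIC)
im=np.vstack([np.hstack([k(a),k(b)]),cv2.resize(g['pixels'][190:480],(760,290))])
cv2.imwrite('pics/l3.png',cv2.cvtColor(im,cv2.COLOR_RGB2BGR))
s=state();print(s['position'],s['contact_force'])
"
```

```text
[ 0.5352373  -0.32480991  0.2925319 ] [-0.42183291 -0.5075268  -0.89409986]
```

View pics/l3.png

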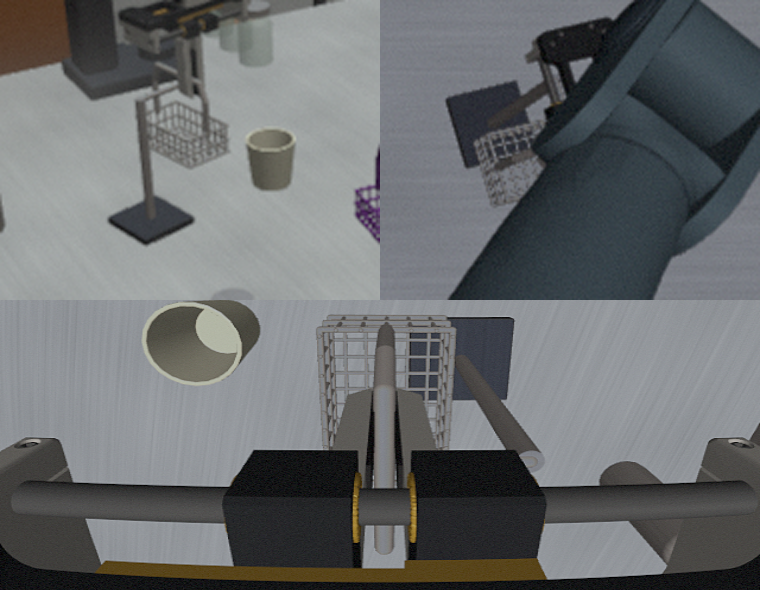

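The hook arm passes through the window under the bar, so I'll lower until it takes the load.

Emit:
step_arm(
  series=[
    {"turn":[0,0,0],"slide":[0,0,0.015],"jaw":1},
    {"turn":[0,0,0],"slide":[0,0,0.03],"jaw":1},
    {"turn":[0,0,0],"slide":[0,0,0.035],"jaw":1},
    {"turn":[0,0,0],"slide":[0,0,0.035],"jaw":1},
    {"turn":[0,0,0],"slide":[0,0,0.035],"jaw":1},
  ],
)

```text
t: 8.1
position: [0.5357, -0.3247, 0.2858]
tcp_rot: [[-0.236, 0.972, 0.0], [0.972, 0.236, -0.0], [-0.0, 0.0, -1.0]]
contact_force: [-0.8, -0.5, -1.2]
finger_gap: 0.0082
gripper_force: 30.0
```

Emit:
step_arm(
  series=[
    {"turn":[0,0,0],"slide":[0,0,0.01],"jaw":1},
    {"turn":[0,0,0],"slide":[0,0,0.015],"jaw":1},
    {"turn":[0,0,0],"slide":[0,0,0.015],"jaw":1},
  ],
)

```text
t: 8.4
position: [0.5356, -0.3247, 0.2825]
tcp_rot: [[-0.236, 0.972, -0.0], [0.972, 0.236, 0.0], [0.0, -0.0, -1.0]]
contact_force: [-0.8, 0.1, -1.5]
finger_gap: 0.0082
gripper_force: 30.0
```

Emit:
step_arm(
  series=[
    {"turn":[0,0,0],"slide":[0,0,0.01],"jaw":1},
    {"turn":[0,0,0],"slide":[0,0,0.015],"jaw":1},
    {"turn":[0,0,0],"slide":[0,0,0.015],"jaw":1},
  ],
)

```text
t: 8.7
position: [0.5358, -0.3247, 0.2806]
tcp_rot: [[-0.236, 0.972, 0.001], [0.972, 0.236, -0.0], [-0.0, 0.0, -1.0]]
contact_force: [-2.5, 3.0, 5.2]
finger_gap: 0.0081
gripper_force: 30.0
```

Emit:
step_arm(
  series=[
    {"turn":[0,0,0],"slide":[0,0,-0.005],"jaw":-0.3},
    {"turn":[0,0,0],"slide":[0,0,-0.005],"jaw":-0.3},
    {"turn":[0,0,0],"slide":[0,0,-0.005],"jaw":-0.3},
    {"turn":[0,0,0],"slide":[0,0,-0.005],"jaw":-0.3},
    {"turn":[0,0,0],"slide":[0,0,-0.005],"jaw":-0.3},
    {"turn":[0,0,0],"slide":[0,0,-0.005],"jaw":-0.3},
    {"turn":[0,0,0],"slide":[0,0,-0.005],"jaw":-0.3},
    {"turn":[0,0,0],"slide":[0,0,-0.005],"jaw":-0.3},
    {"turn":[0,0,0],"slide":[0,0,-0.005],"jaw":-0.3},
    {"turn":[0,0,0],"slide":[0,0,-0.005],"jaw":-0.3},
  ],
)

```text
t: 9.7
position: [0.5356, -0.3247, 0.2807]
tcp_rot: [[-0.236, 0.972, 0.0], [0.972, 0.236, -0.0], [-0.0, 0.0, -1.0]]
contact_force: [0.0, 0.1, 0.3]
finger_gap: 0.0612
gripper_force: 0.0
```

Emit:
step_arm(
  series=[
    {"turn":[0,0,0],"slide":[0,0,-0.1],"jaw":-0.3},
    {"turn":[0,0,0],"slide":[0,0,-0.2],"jaw":-0.3},
    {"turn":[0,0,0],"slide":[0,0,-0.3],"jaw":-0.3},
    {"turn":[0,0,0],"slide":[0,0,-0.45],"jaw":-0.3},
    {"turn":[0,0,0],"slide":[0,0,-0.6],"jaw":-0.3},
    {"turn":[0,0,0],"slide":[0,0,-0.6],"jaw":-0.3},
  ],
)

```text
t: 10.3
position: [0.5366, -0.3255, 0.4063]
tcp_rot: [[-0.236, 0.972, 0.007], [0.972, 0.236, -0.006], [-0.008, 0.005, -1.0]]
contact_force: [-0.3, -0.1, 0.9]
finger_gap: 0.0612
gripper_force: 0.0
```

```bash
python3 -c "
from h import *
f=grab('scene');g=grab('wrist')
a=f['pixels'][120:270,140:330];k=lambda i:cv2.resize(i,None,fx=2,fy=2,interpolation=cv2.INTER_CUBIC)
im=np.hstack([k(a),g['pixels'][180:480,120:500]])
cv2.imwrite('pics/l4.png',cv2.cvtColor(im,cv2.COLOR_RGB2BGR))
# tongs blobs in wrist1 frame and top: black patches
w=pickle.load(open('w1.pkl','rb'));v=w['pixels'][:100,300:460].max(2);m=(v<55).astype('uint8')
n,l,st,c=cv2.connectedComponentsWithStats(m)
for i in range(1,n):
  if st[i,4]>30: p=c[i]+[300,0];print('patch',p,st[i],onz(w,p,.02))
v=w['pixels'];print('tall top',onz(w,(522,250),.042),'short',onz(w,(541,146),.022),'hinge',onz(w,(261,58),.02),'tips',onz(w,(438,3),.02),onz(w,(443,75),.02))
go([.5358,-.3247,.40],13.6)
"
```

```text
patch [361.36538462  15.86538462] [ 45  11  32  11 104] [0.45734509 0.3146489  0.02      ]
patch [364.22978723  72.85957447] [ 47  69  36   8 235] [0.46381438 0.25982468 0.02      ]
tall top [0.65377912 0.08202973 0.042     ] short [0.66562756 0.19700809 0.022     ] hinge [0.35624487 0.26987393 0.02      ] tips [0.53445732 0.33197642 0.02      ] [0.54678196 0.26266306 0.02      ]
[0.5358, -0.3247, 0.4] [-0.     0.001  0.004] [0. 0. 0.] t 10.4
```

View pics/l4.png

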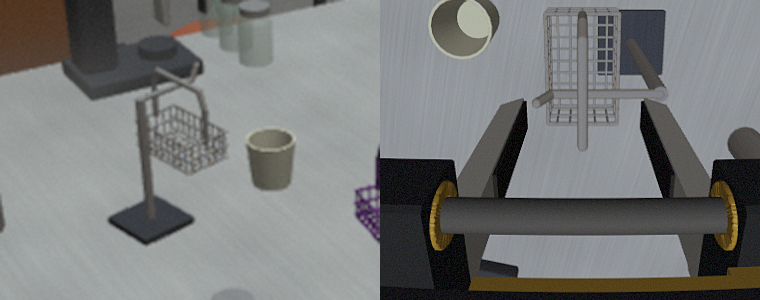

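The basket hangs on its hook: in the right crop the bar crosses the hook arm at about (583,95). Next I'll move over to the tongs.

Emit:
step_arm(
  series=[
    {"turn":[0,0,0],"slide":[1,0,0],"jaw":-0.7},
    {"turn":[0,0,0],"slide":[1,0,0],"jaw":-0.7},
    {"turn":[0,0,0],"slide":[1,0,0],"jaw":-0.7},
    {"turn":[0,0,0],"slide":[1,0,0],"jaw":-0.7},
    {"turn":[0,0,0],"slide":[1,0,0],"jaw":-1},
  ],
)

```text
t: 10.9
position: [0.487, -0.1259, 0.3986]
tcp_rot: [[-0.241, 0.971, -0.003], [0.971, 0.241, 0.002], [0.003, -0.002, -1.0]]
contact_force: [0.1, -0.7, 0.0]
finger_gap: 0.0848
gripper_force: 0.0
```

Emit:
step_arm(
  series=[
    {"turn":[0,0,-0.942],"slide":[1,0.2,0.2],"jaw":-1},
    {"turn":[0,0,-0.942],"slide":[1,0.2,0.2],"jaw":-1},
    {"turn":[0,0,-0.942],"slide":[1,0.2,0.2],"jaw":-1},
    {"turn":[0,0,-0.942],"slide":[1,0.2,0.2],"jaw":-1},
    {"turn":[0,0,-0.942],"slide":[1,0.2,0.2],"jaw":-1},
    {"turn":[0,0,-0.942],"slide":[1,0.2,0.2],"jaw":-1},
    {"turn":[0,0,-0.942],"slide":[1,0.2,0.2],"jaw":-1},
    {"turn":[0,0,-0.942],"slide":[1,0.2,0.2],"jaw":-1},
    {"turn":[0,0,-0.942],"slide":[1,0.2,0.2],"jaw":-1},
    {"turn":[0,0,-0.942],"slide":[1,0.2,0.2],"jaw":-1},
    {"turn":[0,0,-0.942],"slide":[1,0.2,0.2],"jaw":-1},
    {"turn":[0,0,-0.942],"slide":[1,0.2,0.2],"jaw":-1},
  ],
)

```text
t: 12.1
position: [0.4801, 0.0731, 0.3594]
tcp_rot: [[-0.99, -0.143, -0.002], [-0.143, 0.99, 0.0], [0.002, 0.0, -1.0]]
contact_force: [0.6, 0.5, -0.7]
finger_gap: 0.0941
gripper_force: 0.0
```

```bash
python3 -c "
from h import *
s=state();print(s['position'],s['joint_pos']);go([.457,.26,.30],98.4)"
```

```text
[0.48006322 0.07307095 0.35936363] [-8.28909199e-02 -1.95897725e-01  1.90335254e+00 -1.79985014e-04
  1.43632806e+00 -1.79728956e+00]
[0.457, 0.26, 0.3] [-0.02   0.941  0.297] [ 0.    -0.001 -0.002] t 12.1
```

Emit:
step_arm(
  series=[
    {"turn":[0,0,0],"slide":[-0.02,0.94,0.3],"jaw":-1},
    {"turn":[0,0,0],"slide":[-0.02,0.94,0.3],"jaw":-1},
    {"turn":[0,0,0],"slide":[-0.02,0.94,0.3],"jaw":-1},
    {"turn":[0,0,0],"slide":[-0.02,0.94,0.3],"jaw":-1},
    {"turn":[0,0,0],"slide":[-0.02,0.94,0.3],"jaw":-1},
    {"turn":[0,0,0],"slide":[-0.02,0.94,0.3],"jaw":-1},
    {"turn":[0,0,0],"slide":[-0.02,0.94,0.3],"jaw":-1},
  ],
)

```text
t: 12.8
position: [0.4571, 0.2593, 0.3009]
tcp_rot: [[-0.99, -0.144, 0.001], [-0.144, 0.99, -0.0], [-0.0, -0.0, -1.0]]
contact_force: [-0.4, -0.6, 0.4]
finger_gap: 0.0941
gripper_force: 0.0
```

```bash
python3 -c "
from h import *
f=grab('wrist');save(f,'pics/t1.png');pickle.dump(f,open('t1.pkl','wb'));print(state()['position'])
d=np.array([np.cos(np.radians(8.4)),np.sin(np.radians(8.4)),0]);n=np.array([-d[1],d[0],0]);g=np.array([.457,.286,.024])
print(proj(f,[g,g+.0285*n,g-.0285*n,g-.1*d,g+.068*d,[.654,.080,.042]]).round())
"
```

```text
[0.45725151 0.25901147 0.30112227]
[[349. 226.]
 [377. 226.]
 [321. 226.]
 [351. 124.]
 [348. 287.]
 [141. 372.]]
```

View pics/t1.png

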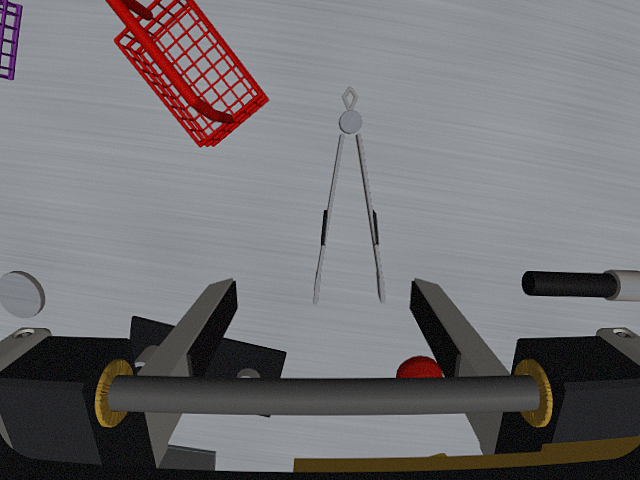

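The view shows the hinge at (350,121), the patches at (324,228) and (376,228), and the tip pads at (317,301) and (382,301). That agrees with the estimate to about 2 mm, so I'll descend to the patches.

```bash
python3 -c "
from h import *
go([.458,.287,.101],98.4)"
```

```text
[0.458, 0.287, 0.101] [-0.023  0.138  1.001] [-0.     0.001 -0.001] t 12.85
```

Emit:
step_arm(
  series=[
    {"turn":[0,0,0],"slide":[-0.023,0.138,0.1],"jaw":-1},
    {"turn":[0,0,0],"slide":[-0.023,0.138,0.3],"jaw":-1},
    {"turn":[0,0,0],"slide":[-0.023,0.138,0.5],"jaw":-1},
    {"turn":[0,0,0],"slide":[-0.023,0.138,0.7],"jaw":-1},
    {"turn":[0,0,0],"slide":[-0.023,0.138,0.85],"jaw":-1},
    {"turn":[0,0,0],"slide":[-0.023,0.138,0.95],"jaw":-1},
    {"turn":[0,0,0],"slide":[-0.023,0.138,1],"jaw":-1},
    {"turn":[0,0,0],"slide":[-0.023,0.138,1],"jaw":-0.02},
    {"turn":[0,0,0],"slide":[-0.023,0.138,1],"jaw":-0.02},
    {"turn":[0,0,0],"slide":[-0.023,0.138,1],"jaw":-0.02},
    {"turn":[0,0,0],"slide":[-0.023,0.138,1],"jaw":-0.02},
    {"turn":[0,0,0],"slide":[-0.023,0.138,1],"jaw":-0.02},
  ],
)

```text
t: 14.05
position: [0.4576, 0.2881, 0.1015]
tcp_rot: [[-0.989, -0.147, 0.002], [-0.147, 0.989, 0.0], [-0.002, 0.0, -1.0]]
contact_force: [0.4, 0.0, 3.8]
finger_gap: 0.0574
gripper_force: 8.8
```

Emit:
step_arm(
  series=[
    {"turn":[0,0,0],"slide":[0,0,0],"jaw":-0.02},
    {"turn":[0,0,0],"slide":[0,0,0],"jaw":-0.02},
    {"turn":[0,0,0],"slide":[0,0,0],"jaw":-0.02},
    {"turn":[0,0,0],"slide":[0,0,0],"jaw":-0.02},
    {"turn":[0,0,0],"slide":[0,0,0],"jaw":-0.02},
  ],
)

```text
t: 14.55
position: [0.458, 0.2882, 0.1016]
tcp_rot: [[-0.989, -0.146, 0.002], [-0.146, 0.989, 0.001], [-0.002, 0.0, -1.0]]
contact_force: [0.1, -1.2, 6.4]
finger_gap: 0.0482
gripper_force: 10.1
```

Emit:
step_arm(
  series=[
    {"turn":[0,0,0],"slide":[0,0,-0.05],"jaw":-0.02},
    {"turn":[0,0,0],"slide":[0,0,-0.15],"jaw":-0.02},
    {"turn":[0,0,0],"slide":[0,0,-0.25],"jaw":-0.02},
    {"turn":[0,0,0],"slide":[0,0,-0.35],"jaw":-0.02},
    {"turn":[0,0,0],"slide":[0,0,-0.45],"jaw":-0.02},
    {"turn":[0,0,0],"slide":[0,0,-0.55],"jaw":-0.02},
    {"turn":[0,0,0],"slide":[0,0,-0.6],"jaw":-0.02},
    {"turn":[0,0,0],"slide":[0,0,-0.6],"jaw":-0.02},
  ],
)

```text
t: 15.35
position: [0.4575, 0.2882, 0.2219]
tcp_rot: [[-0.989, -0.146, 0.002], [-0.146, 0.989, 0.001], [-0.002, 0.001, -1.0]]
contact_force: [0.5, -0.2, -0.7]
finger_gap: 0.0481
gripper_force: 8.4
```

```bash
python3 -c "
from h import *
print(state()['position'],state()['finger_gap'],state()['gripper_force'])
d=np.array([.989,.146,0]);b=np.array([.654,.080,0])
g=b-.068*d-.1*d; g[2]=.222; go(g.round(4),98.4)
g=b-.068*d; g[2]=.222; go(g.round(4),98.4)"
```

```text
[0.45746579 0.28820002 0.22190811] 0.04807573827953671 8.36270175059326
[0.4878 0.0555 0.222 ] [ 2.000e-02 -1.173e+00 -1.000e-03] [0.    0.001 0.   ] t 15.35
[0.5867 0.0701 0.222 ] [-0.479 -1.173 -0.   ] [0.    0.001 0.   ] t 15.35
```

Emit:
step_arm(
  series=[
    {"turn":[0,0,0],"slide":[-0.03,-0.08,0],"jaw":-0.02},
    {"turn":[0,0,0],"slide":[-0.1,-0.2,0],"jaw":-0.02},
    {"turn":[0,0,0],"slide":[-0.15,-0.35,0],"jaw":-0.02},
    {"turn":[0,0,0],"slide":[-0.2,-0.5,0],"jaw":-0.02},
    {"turn":[0,0,0],"slide":[-0.26,-0.65,0],"jaw":-0.02},
    {"turn":[0,0,0],"slide":[-0.32,-0.8,0],"jaw":-0.02},
    {"turn":[0,0,0],"slide":[-0.38,-0.92,0],"jaw":-0.02},
    {"turn":[0,0,0],"slide":[-0.44,-1,0],"jaw":-0.02},
    {"turn":[0,0,0],"slide":[-0.479,-1,0],"jaw":-0.02},
  ],
)

```text
t: 16.25
position: [0.5818, 0.1028, 0.2196]
tcp_rot: [[-0.99, -0.144, -0.002], [-0.144, 0.99, 0.0], [0.002, 0.0, -1.0]]
contact_force: [-0.2, 0.5, -1.3]
finger_gap: 0.0479
gripper_force: 8.4
```

Emit:
step_arm(
  series=[
    {"turn":[0,0,0],"slide":[0,-0.1,0],"jaw":-0.02},
    {"turn":[0,0,0],"slide":[0,-0.173,0],"jaw":-0.02},
    {"turn":[0,0,0],"slide":[0,-0.173,0],"jaw":-0.02},
    {"turn":[0,0,0],"slide":[0,-0.173,0],"jaw":-0.02},
  ],
)

```text
t: 16.65
position: [0.586, 0.0705, 0.2204]
tcp_rot: [[-0.989, -0.146, -0.001], [-0.146, 0.989, 0.001], [0.001, 0.001, -1.0]]
contact_force: [-0.8, -0.3, -1.3]
finger_gap: 0.048
gripper_force: 8.4
```

```bash
python3 -c "
from h import *
f=grab('wrist');g=grab('scene');im=f['pixels'].copy();print(state()['position'],state()['finger_gap'])
d=np.array([.989,.146,0]);P=np.array(state()['position']);tip=P+.068*d;n=np.array([-.146,.989,0])
zt=P[2]-.1015+.012
print('tip z',zt,proj(f,[[tip[0],tip[1],.042],[.654,.08,.042],[tip[0],tip[1],zt],tip*[1,1,0]+[0,0,zt]+n*.0255,tip*[1,1,0]+[0,0,zt]-n*.0255]).round(1).tolist())
a=cv2.resize(g['pixels'][200:350,200:390],None,fx=2,fy=2)
b=im[180:480,110:530]
cv2.imwrite('pics/b1.png',cv2.cvtColor(np.hstack([b,a]),cv2.COLOR_RGB2BGR));pickle.dump((f,g),open('b1.pkl','wb'))
"
```

```text
[0.58596628 0.07073397 0.22057581] 0.047990136813892324
tip z 0.13107580854069575 [[323.1, 330.8], [322.1, 331.6], [323.2, 407.9], [367.1, 407.7], [279.3, 407.7]]
```

View pics/b1.png

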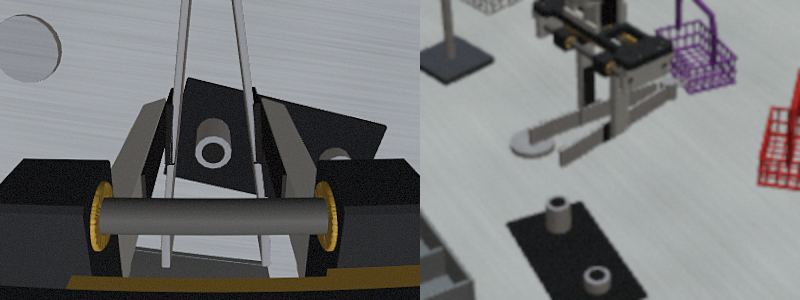

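The bushing's top centre is at (323,332) in the wrist frame, within 1 px of the point under the tips, so I can descend straight down.

Emit:
step_arm(
  series=[
    {"turn":[0,0,0],"slide":[0,0,0.08],"jaw":-0.02},
    {"turn":[0,0,0],"slide":[0,0,0.18],"jaw":-0.02},
    {"turn":[0,0,0],"slide":[0,0,0.28],"jaw":-0.02},
    {"turn":[0,0,0],"slide":[0,0,0.37],"jaw":-0.02},
    {"turn":[0,0,0],"slide":[0,0,0.44],"jaw":-0.02},
    {"turn":[0,0,0],"slide":[0,0,0.5],"jaw":-0.02},
    {"turn":[0,0,0],"slide":[0,0,0.535],"jaw":-0.02},
    {"turn":[0,0,0],"slide":[0,0,0.535],"jaw":-0.02},
    {"turn":[0,0,0],"slide":[0,0,0.535],"jaw":-0.02},
  ],
)

```text
t: 17.65
position: [0.5866, 0.0699, 0.1141]
tcp_rot: [[-0.989, -0.146, 0.001], [-0.146, 0.989, -0.0], [-0.001, -0.0, -1.0]]
contact_force: [0.6, -1.0, 0.1]
finger_gap: 0.0482
gripper_force: 8.4
```

Emit:
step_arm(
  series=[
    {"turn":[0,0,0],"slide":[0,0,0],"jaw":0.1},
    {"turn":[0,0,0],"slide":[0,0,0],"jaw":0.2},
    {"turn":[0,0,0],"slide":[0,0,0],"jaw":1},
    {"turn":[0,0,0],"slide":[0,0,0],"jaw":1},
    {"turn":[0,0,0],"slide":[0,0,0],"jaw":1},
    {"turn":[0,0,0],"slide":[0,0,0],"jaw":1},
    {"turn":[0,0,0],"slide":[0,0,0],"jaw":1},
    {"turn":[0,0,0],"slide":[0,0,0],"jaw":1},
  ],
)

```text
t: 18.45
position: [0.5866, 0.0699, 0.114]
tcp_rot: [[-0.989, -0.146, 0.001], [-0.146, 0.989, -0.0], [-0.001, -0.0, -1.0]]
contact_force: [0.4, -0.2, 1.7]
finger_gap: 0.0356
gripper_force: 29.9
```

The gap is 35.6 mm at 30 N, so the tongs are closed on the bushing. Now I'll lift.

Emit:
step_arm(
  series=[
    {"turn":[0,0,0],"slide":[0,0,-0.04],"jaw":1},
    {"turn":[0,0,0],"slide":[0,0,-0.1],"jaw":1},
    {"turn":[0,0,0],"slide":[0,0,-0.18],"jaw":1},
    {"turn":[0,0,0],"slide":[0,0,-0.26],"jaw":1},
    {"turn":[0,0,0],"slide":[0,0,-0.34],"jaw":1},
    {"turn":[0,0,0],"slide":[0,0,-0.42],"jaw":1},
    {"turn":[0,0,0],"slide":[0,0,-0.5],"jaw":1},
    {"turn":[0,0,0],"slide":[0,0,-0.57],"jaw":1},
    {"turn":[0,0,0],"slide":[0,0,-0.62],"jaw":1},
    {"turn":[0,0,0],"slide":[0,0,-0.64],"jaw":1},
    {"turn":[0,0,0],"slide":[0,0,-0.64],"jaw":1},
    {"turn":[0,0,0],"slide":[0,0,-0.64],"jaw":1},
  ],
)

```text
t: 19.65
position: [0.5859, 0.0699, 0.2409]
tcp_rot: [[-0.989, -0.146, -0.001], [-0.146, 0.989, 0.0], [0.001, 0.0, -1.0]]
contact_force: [-0.3, 0.2, -1.7]
finger_gap: 0.0354
gripper_force: 29.9
```

Emit:
step_arm(
  series=[
    {"turn":[0,0,0],"slide":[0,0,0],"jaw":1},
    {"turn":[0,0,0],"slide":[0,0,0],"jaw":1},
    {"turn":[0,0,0],"slide":[0,0,0],"jaw":1},
    {"turn":[0,0,0],"slide":[0,0,0],"jaw":1},
    {"turn":[0,0,0],"slide":[0,0,0],"jaw":1},
  ],
)

```text
t: 20.15
position: [0.5862, 0.0699, 0.2415]
tcp_rot: [[-0.989, -0.146, -0.0], [-0.146, 0.989, 0.0], [0.0, 0.0, -1.0]]
contact_force: [0.6, -0.7, -2.2]
finger_gap: 0.0354
gripper_force: 29.9
```

```bash
python3 -c "
from h import *
s=state();print(s['position'],s['finger_gap'],s['gripper_force'],s['contact_force'])
f0,g0=pickle.load(open('b1.pkl','rb'));g=grab('scene')
def m(a,uv,r=7): u,v=map(int,uv);return a['pixels'][v-r:v+r,u-r:u+r].mean((0,1)).round()
for n,X in [('mat spot',[.654,.08,.03]),('short',[.667,.197,.014])]:
  uv=proj(g,[X])[0]; print(n,uv,m(g0,uv),m(g,uv))
c0=g0['pixels'][130:270,160:260].astype(int);c=g['pixels'][130:270,160:260].astype(int);print('hook area diff',abs(c-c0).mean())
"
```

```text
[0.586243   0.06990116 0.24154873] 0.03539034204289317 29.89486277103424 [ 0.59459963 -0.65945753 -2.2217325 ]
mat spot [268.56605596 304.0034744 ] [98. 98. 97.] [ 99. 102. 102.]
short [288.48849965 339.10516185] [74. 74. 75.] [74. 75. 75.]
hook area diff 2.367095238095238
```

The patch at the mat spot is no darker than before, so I'll check numerically whether the bushing really left the mat.

```bash
python3 -c "
from h import *
f0,g0=pickle.load(open('b1.pkl','rb'));g=grab('scene');T=grab('top')
T0=pickle.load(open('top0.pkl','rb'))
print(proj(g,[[.654,.08,.152],[.654,.08,.024]]),proj(T,[[.654,.08,.152],[.654,.08,.042]]))
gr=lambda a,u,v,w,h,s:a['pixels'][v:v+h:s,u:u+w:s].mean(2).astype(int)
print(gr(g0,248,280,44,48,4));print(gr(g,248,280,44,48,4))
"
```

```text
[[266.82084398 261.96377084]
 [268.64792819 305.97341417]] [[281.38837363 164.60507361]
 [283.11444277 178.78468192]]
[[171 169 172 170 173 171  81 121 168 171 171]
 [174 171 171 172 172 174 173 170 173 169 171]
 [170 176 174 174 176 173 171 172 167 173 173]
 [171 173 175 173 171 175 172 173 171 168 174]
 [170 170 172 175 173 171 174 170 172 171 167]
 [172 172 172 170 128  28  94 174 134 175 171]
 [171 172 170 173  94 126 111  25  25 155 174]
 [171 116  25  28  63  76  86  29  29  29 172]
 [ 30  28  23  25  62  79  83  25  27  30  54]
 [ 33  23  26  29  29  63  55  25  22  29  29]
 [ 51  28  23  28  26  25  20  22  30  17  24]
 [173  29  24  29  27  21  25  26  20  23  27]]
[[172 170 169 170 172 171 169 174 168 170 169]
 [175 171 173 172 171 174 172 168 172 172 171]
 [171 174 174 171 173 173 176 172 168 170 169]
 [169 172 174 174 171 173 170 174 171 168 171]
 [170 173 172 171 174 171 172 171 175 172 169]
 [174 170 170 171 171 171 172 169 135 172 170]
 [170 174 171 173 142  63  27  25  26 156 171]
 [171 113  26  29  26  29  26  26  27  23 172]
 [ 29  31  27  25  26  21  26  26  29  28  52]
 [ 29  26  29  22  24  28  28  25  27  15  24]
 [ 54  26  23  23  24  24  25  22  28  25  23]
 [173  26  25  29  25  28  25  28  24  28  27]]
```

The bushing has left the mat: those pixels are now plain black rubber. The weight on the wrist has risen and the gap is steady, so I'm handing the job in.

```bash
python3 -c "
from h import *
print(close_job())"
```

```text
the job is handed in; nothing more can be done
None
```

I handed the job in at about 20 s of the 67 s limit: the basket hangs on its hook, let go of, and the tongs hold the taller bushing still about 15 cm above the shelf; the hand-in call gave no verdict.

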